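Index the ring gauge four clicks

ROBOT

A 6-joint arm with a two-finger parallel gripper is mounted at the origin on a cart in front of the work surface, level with it; the furniture and walls round the work are solid. World frame = base frame: x ahead of the robot, y to its left, z up, the work surface at z = 0. Lengths are in m, angles in degrees, forces in N, time in s.
With the tool pointing down it reaches from about 0.375 to 0.9 m from the base axis. Payload 3.1 kg.
Tool frame: the origin (TCP) lies midway between the tips of the shut fingers; the grasp point (between the pads) lies bot.hold_point_z behind it (bot.hold_point_z is the distance from the TCP to the grasp point, in m); z points along the fingers, y is the direction in which the jaws open and shut (so a half turn about z gives the same grasp; the last joint's range is limited). The gripper opens to 87 mm and grips with 3 to 60 N. Pads are 19 mm wide; open, the fingers measure 117 mm over their backs; the gripper's body (75 mm by 190 mm) begins 51 mm behind the grasp point.
Start: joints at [-85.457, 30.224, 82.088, -0, 67.689, -10.227], TCP at [0.159, -0.604, 0.223] pointing down, gripper open.
Joint ranges: [-176.69, 176.69], [-43.24, 126.21], [12.49, 139.97], [-82, 262], [0, 151.66], [-163.58, 163.58]. Speed limits (degrees/s): [159.86, 159.86, 180, 180, 180, 180].

INTERFACE

Orientations are given as a 3x3 rotation matrix whose columns are the frame's x, y, z axes.
In Python, from rig import bot, vision, hand_in gives the robot as it stands. The module is installed in compiled form; this text tells all that it offers.
- The arm moves only by the shell command python3 -m handwheel 'ROWS'. ROWS is JSON, a list of rows, each an object of numbers: "hand": the gripper's target within -1 to 1 (fully open at 1, half-way at 0, shut at -1); "dx", "dy", "dz": the shift along the world's x, y, z in cm; "wx", "wy", "wz": the turn, a rotation vector about the world's x, y, z in rad. In form: [{"hand": .., "dx": .., "dy": .., "dz": .., "wx": .., "wy": .., "wz": ..}, ...]. A call has 1 to 10 rows; each row shifts and turns the commanded pose from where the row before left it; what a row does not reach is not made up. A row lasts 1/10 s, in which the tool goes at most 50 mm and 8.59 degrees, less where a joint would pass 70% of its speed; a pose out of reach is approached as far as the arm can. A call with a gripper value outside its range is refused whole. The fingers move at their own pace and stop on an object; the grip force is fixed at half the most. Time passes only in rows, so rows that do not move let the fingers close. It gives the time, the measured TCP pose, the force and the opening at its end, in the units of the state.
- bot.read_state(): the state, without advancing time (a new reading comes with each control period).
- vision.capture(name): name is "scene" or "top" or "wrist"; returns (picture, depth): 384x512x3 uint8, red, green, blue; 384x512 float32, m along the optical axis (not along the pixel's ray), 0 where there is no reading.
- vision.get_calibration(name): a dict with "fx", "fy", "cx", "cy" (pixels), "rvec" (rotation vector, rad) and "tvec" (3), from world to camera coordinates, as OpenCV has them. Camera axes: x right, y down, z forward; pixel columns grow to the right and rows downward; lengths in m; the calibration is good to about 2 mm. A picture is of the moment at which its call begins: read the wrist's pose just before it. get_calibration takes no time and is no camera call; for the wrist camera it gives the pose at the moment of the call.
- hand_in(): hands the job in, once; it reports no verdict.
The state is a dict: "time_s": time; "joint_positions": joint angles; "qvel": joint speeds; "tau": joint torques, N m; "position": TCP position; "tcp_rot": TCP orientation; "force": force on the tool from outside, world axes, zero at the start; "moment": the same for the moment, N m; "opening": opening from 0.0 (shut) to 1.0 (fully open).
Only numpy, scipy, OpenCV 4.12 (cv2) and the standard library are available. Lean on these libraries where they do the work, as an engineer would, in place of code of your own. Each camera call takes 0.05 s, during which the arm holds its last target.

TASK

The ring gauge on the indexing table has been measured at this position; index it to the next one, a third of a turn on. Push one of the dial's finger pins round with a fingertip, gently and clockwise as seen from above, until the dial has clicked exactly four stops on from where it stands, never going past that stop, and leave it clicked home. Do not squeeze the dial, lift the ring gauge or disturb the things around.

Things in the scene. Friction and masses are not known exactly. Their poses are not given: they have to be found in the camera images.
- dial (a joint): turn of the click-stop dial about its upright axis, rad; grows as it turns clockwise seen from above. It clicks into a stop at every multiple of pi/6 (30 degrees; 12 a turn, no end stops) and starts at 0, in a stop. A push of about 4 to 6 N across a pin (well under 25 N) starts it out of a stop; past half-way it snaps on into the next stop by itself, ahead of the finger
- dial_centre (a point): point on the dial's axis, on its flat top face, 41.5 mm above the bench. The dial is an aluminium disc, 148 mm across, 11 mm thick, with four finger pins, and twelve marks at its rim, one of them longer and red, which faces the base's pointer at the start
- base_centre (a point): centre, at bench height, of the dial's round green fixed base, which is 172 mm across at its foot and lower than the dial, with three 15 mm high screw lugs that reach 103 mm from the axis
- pointer (a point): top of the pointer block on the fixed base, 37 mm high, 80 to 98 mm from the dial's axis; its white line faces the rim mark of the present stop
- pin_red (a point): centre of the top of the red finger pin, one of four upright pins on the dial, 90 degrees apart, 58 mm from its axis (to the pin's centre). Each is 10 mm across (15 mm at its foot, the lowest 4 mm) and 24 mm high, its top 65.5 mm above the bench
- pin_1 (a point): centre of the top of dark finger pin 1, like the red one, 90 degrees anticlockwise from the red pin seen from above
- pin_2 (a point): centre of the top of dark finger pin 2, like the red one, 180 degrees anticlockwise from the red pin seen from above
- pin_3 (a point): centre of the top of dark finger pin 3, like the red one, 270 degrees anticlockwise from the red pin seen from above
- ring_gauge: steel ring gauge, 62 mm across, 20 mm high, lying loose round a 23 mm stub (8 mm high) in the middle of the dial, where it rides along; origin at the centre of its underside
- plug_gauge: a plug gauge with black grip, 112x27x24 mm, lying, a bystander; origin at the centre of its underside
- weight: a brass test weight with knob, 28 mm across, 45 mm high, standing, a bystander; origin at the centre of its underside
- v_block: a grey ground V-block, 40x44x34 mm, a bystander; origin at the centre of its underside
- setting_block: a grey setting block, 12x36x78 mm, standing on end, a bystander; origin at the centre of its underside
- slip_gauge: a small grey slip gauge block, 20x35x10 mm, lying flat, a bystander; origin at the centre of its underside
Things that resemble listed ones, but are neither listed nor needed, are in the scene too. There is more than one size of the part that bears dial; the job needs the larger.

How it is judged:
By the outcome, as a careful person would: the job done as asked, in the order asked, and still so for the second after the job is handed in, with the robot touching nothing.
It also fails if it takes over 53 s, if anything falls off the work surface, if the arm or the gripper's body presses on something with over 40 N, if the wrist force passes 120 N, or if a joint passes its speed limit or range.

## Working session

There is one attempt and no reset: what is moved stays moved. The work goes in short steps, Python scripts to look and compute and a shell command to move; the robot and the scene stay as the last step left them, time stands still between calls to the robot, and variables do not carry over. Pictures are saved under pics/ and viewed, and the job is handed in when it is done.

```bash
mkdir -p pics; cat > h.py <<'E'
import numpy as np, cv2
from rig import bot, vision, hand_in
def cap(n,f=None):
    p,d=vision.capture(n); c=vision.get_calibration(n)
    if f: cv2.imwrite('pics/'+f,p[:,:,::-1])
    return p,d,c
def ray(c,u,v):
    R,_=cv2.Rodrigues(np.array(c['rvec'],float)); t=np.array(c['tvec'],float).ravel()
    o=-R.T@t; d=R.T@np.array([(u-c['cx'])/c['fx'],(v-c['cy'])/c['fy'],1.]); return o,d
def onz(c,u,v,z):
    o,d=ray(c,u,v); return o+d*(z-o[2])/d[2]
def dep(c,u,v,D):
    o,d=ray(c,u,v); return o+d*D[int(v),int(u)]
def px(c,P):
    return cv2.projectPoints(np.array(P,float).reshape(-1,3),np.array(c['rvec'],float),np.array(c['tvec'],float),np.array([[c['fx'],0,c['cx']],[0,c['fy'],c['cy']],[0,0,1.]]),None)[0].reshape(-1,2)
E
python3 - <<'E'
from h import *
for n in ('scene','top','wrist'):
    p,d,c=cap(n,n+'0.png'); print(n,ray(c,256,192),c['fx'])
    np.savez(n+'0.npz',p=p,d=d,c=c)
s=bot.read_state(); print({k:s[k] for k in('time_s','position','tcp_rot','force','opening')},bot.hold_point_z)
E
```

```text
scene (array([ 0.06546765, -1.07550098,  0.83803998]), array([ 0.36955768,  0.74708083, -0.55270109])) 405.32903712270127
top (array([ 0.51943326, -0.06304109,  1.08260019]), array([ 0.04749295,  0.0116571 , -0.99885362])) 383.4959788328052
wrist (array([ 0.22855071, -0.58585876,  0.3843342 ]), array([-0.24908127, -0.06940333, -0.96601704])) 334.40248185683964
{'time_s': 0.15, 'position': array([ 0.15931778, -0.60379087,  0.22180156]), 'tcp_rot': array([[ 9.66955264e-01,  2.54946062e-01, -1.50744740e-04],
       [ 2.54945963e-01, -9.66953923e-01,  1.63315660e-03],
       [ 2.70603625e-04, -1.61762113e-03, -9.99998655e-01]]), 'force': array([0.5236236 , 0.15517509, 0.48854242]), 'opening': 1.0016994682348466} 0.0187
```

View pics/scene0.png

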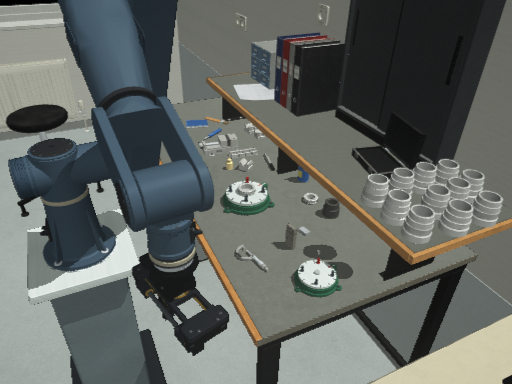

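View pics/top0.png

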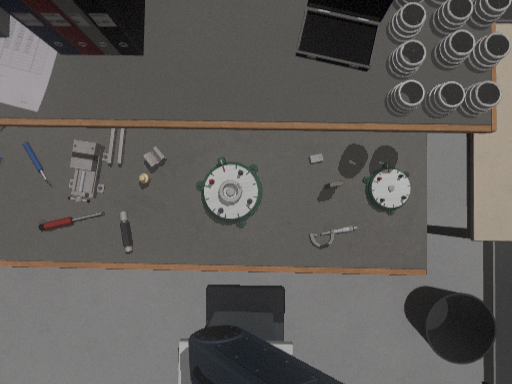

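View pics/wrist0.png

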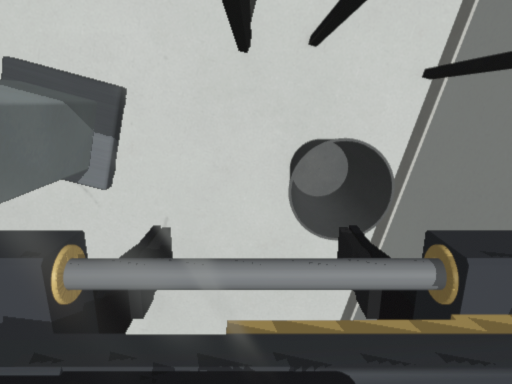

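Two dials could be meant: one at top (231,192), with the ring gauge on it, and a smaller one at top (389,189), with no ring. By the description I want the first. I'll check it in a close crop and measure it.

```bash
python3 - <<'E'
from h import *
z=np.load('top0.npz',allow_pickle=True);p,d,c=z['p'],z['d'],z['c'].item()
cv2.imwrite('pics/crop0.png',cv2.resize(p[145:235,185:285,::-1],None,fx=6,fy=6,interpolation=cv2.INTER_CUBIC))
hsv=cv2.cvtColor(p,cv2.COLOR_RGB2HSV)
g=cv2.inRange(hsv,(60,80,30),(95,255,255)); 
for nm,sl in (('big',(150,290)),('small',(350,430))):
    m=np.zeros_like(g); m[140:240,sl[0]:sl[1]]=g[140:240,sl[0]:sl[1]]
    pts=cv2.findNonZero(m); (e,r)=cv2.minEnclosingCircle(pts); print(nm,e,r)
    # dial bright disc
    w=np.zeros_like(g); w[140:240,sl[0]:sl[1]]=(cv2.inRange(hsv,(0,0,150),(180,60,255)))[140:240,sl[0]:sl[1]]
    cs=max(cv2.findContours(w,cv2.RETR_EXTERNAL,cv2.CHAIN_APPROX_NONE)[0],key=cv2.contourArea)
    el=cv2.fitEllipse(cs); print(el, onz(c,*el[0],.0415))
    print(2*.5*np.mean(el[1])/c['fx']*(1.0826-.0415))
rd=cv2.inRange(hsv,(0,120,80),(8,255,255))|cv2.inRange(hsv,(172,120,80),(180,255,255))
n,l,st,ce=cv2.connectedComponentsWithStats(rd)
for i in range(1,n):
    if 140<ce[i][1]<240: print(ce[i],st[i][4],onz(c,*ce[i],.0655),onz(c,*ce[i],.0415), dep(c,*ce[i],d))
E
```

```text
big (230.61251831054688, 190.7150421142578) 34.09501647949219
((230.57220458984375, 190.77127075195312), (49.26068878173828, 50.412479400634766), 47.86960983276367) [0.57110191 0.0183581  0.0415    ]
0.13529442435159098
small (386.0, 176.0) 22.203702926635742
((390.5489501953125, 188.04701232910156), (33.49724197387695, 36.60294723510742), 101.73316955566406) [ 0.58582974 -0.41430577  0.0415    ]
0.09515263655123184
[223.  167.5] 2 [0.63167257 0.0379492  0.0655    ] [0.63432102 0.04033221 0.0415    ] [0.63445086 0.04044903 0.04032346]
[224. 170.] 1 [0.62502913 0.03513944 0.0655    ] [0.62752082 0.03745616 0.0415    ] [0.62742851 0.03737032 0.04238918]
[380.5 178. ] 2 [ 0.61046346 -0.37970009  0.0655    ] [ 0.61261146 -0.38717214  0.0415    ] [ 0.6120173  -0.38510529  0.04813867]
[211.5        181.08333333] 12 [0.59487769 0.06785832 0.0655    ] [0.59665792 0.07094709 0.0415    ] [0.59525189 0.06850757 0.06045528]
[ 57.11111111 222.57407407] 162 [0.47700954 0.47847188 0.0655    ] [0.47600849 0.49124969 0.0415    ] [0.47518526 0.50175771 0.02176325]
```

View pics/crop0.png

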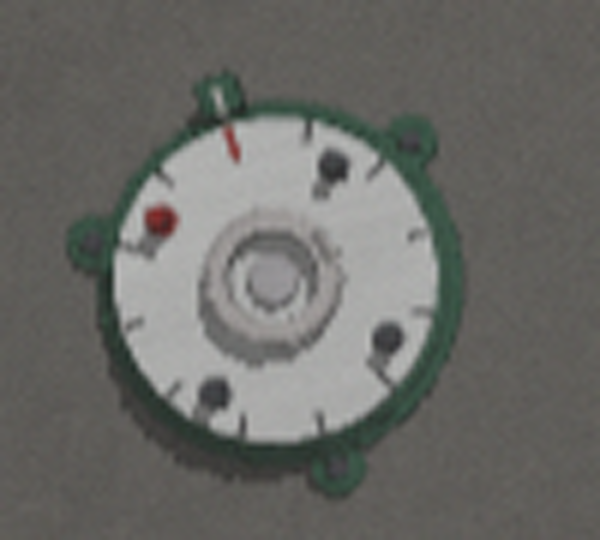

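The crop shows the larger dial. The pointer is at crop (220,92) with the red mark beside it, and the red pin is at (160,220). Pin 1 is at (215,393), pin 2 at (388,338), pin 3 at (333,167), and the ring sits in the middle. The small dial at top (389,189) is ruled out because it is about 95–100 mm across and has no ring.

I'll push pin 2, since its sweep stays on the near side. I'll move to above it now, then measure with the wrist camera.

```bash
python3 - <<'E'
from h import *
z=np.load('top0.npz',allow_pickle=True);p,d,c=z['p'],z['d'],z['c'].item()
P=[onz(c,u,v,.0655)[:2] for u,v in((211.7,181.7),(220.8,210.5),(249.7,201.3),(240.5,172.8))]
C=np.mean(P,0);print(C)
for q in P: e=q-C; print(q,np.hypot(*e),np.degrees(np.arctan2(e[1],e[0])))
for v in (126,122,115): print('shelf',dep(c,230,v,d))
E
python3 -m handwheel '[{"hand":-1,"dx":1.8,"dy":2.8,"wz":0.12},{"hand":-1,"dx":1.8,"dy":2.8,"wz":0.12},{"hand":-1,"dx":1.8,"dy":2.8,"wz":0.12},{"hand":-1,"dx":1.8,"dy":2.8,"wz":0.12},{"hand":-1,"dx":1.8,"dy":2.8,"wz":0.12},{"hand":-1,"dx":1.8,"dy":2.8,"wz":0.12},{"hand":-1,"dx":1.8,"dy":2.8,"wz":0.12},{"hand":-1,"dx":1.8,"dy":2.8,"wz":0.12},{"hand":-1,"dx":1.8,"dy":2.8,"wz":0.12},{"hand":-1,"dx":1.8,"dy":2.8,"wz":0.12}]'
```

```text
[0.56783896 0.01619345]
[0.5932408  0.06728798] 0.05706053360340312 63.565560635316274
[0.51704934 0.04138394] 0.05669344703316458 153.61963436171638
[ 0.54280859 -0.03489165] 0.056887663845019594 -116.10365495300853
[ 0.61825712 -0.00900649] 0.0563651237675903 -26.556738512942943
shelf [0.71441722 0.01057511 0.19729076]
shelf [0.72356199 0.01067513 0.19838314]
shelf [0.74037307 0.01113295 0.19690924]invalid input
```

```bash
python3 -m handwheel '[{"hand":-1,"dx":1.8,"dy":2.8,"dz":0,"wx":0,"wy":0,"wz":0.12},{"hand":-1,"dx":1.8,"dy":2.8,"dz":0,"wx":0,"wy":0,"wz":0.12},{"hand":-1,"dx":1.8,"dy":2.8,"dz":0,"wx":0,"wy":0,"wz":0.12},{"hand":-1,"dx":1.8,"dy":2.8,"dz":0,"wx":0,"wy":0,"wz":0.12},{"hand":-1,"dx":1.8,"dy":2.8,"dz":0,"wx":0,"wy":0,"wz":0.12},{"hand":-1,"dx":1.8,"dy":2.8,"dz":0,"wx":0,"wy":0,"wz":0.12},{"hand":-1,"dx":1.8,"dy":2.8,"dz":0,"wx":0,"wy":0,"wz":0.12},{"hand":-1,"dx":1.8,"dy":2.8,"dz":0,"wx":0,"wy":0,"wz":0.12},{"hand":-1,"dx":1.8,"dy":2.8,"dz":0,"wx":0,"wy":0,"wz":0.12},{"hand":-1,"dx":1.8,"dy":2.8,"dz":0,"wx":0,"wy":0,"wz":0.12}]'
```

```text
time_s: 1.15
position: [0.3398, -0.323, 0.2224]
tcp_rot: [[0.108, 0.994, -0.0], [0.994, -0.108, 0.0], [0.0, -0.0, -1.0]]
force: [-0.3, 1.4, 0.5]
opening: 0.174
```

```bash
python3 -m handwheel '[{"hand":-1,"dx":2.3,"dy":2.7,"dz":0,"wx":0,"wy":0,"wz":0.122},{"hand":-1,"dx":2.3,"dy":2.7,"dz":0,"wx":0,"wy":0,"wz":0.122},{"hand":-1,"dx":2.3,"dy":2.7,"dz":0,"wx":0,"wy":0,"wz":0.122},{"hand":-1,"dx":2.3,"dy":2.7,"dz":0,"wx":0,"wy":0,"wz":0.122},{"hand":-1,"dx":2.3,"dy":2.7,"dz":0,"wx":0,"wy":0,"wz":0.122},{"hand":-1,"dx":2.3,"dy":2.7,"dz":0,"wx":0,"wy":0,"wz":0.122},{"hand":-1,"dx":2.3,"dy":2.7,"dz":0,"wx":0,"wy":0,"wz":0.122},{"hand":-1,"dx":2.3,"dy":2.7,"dz":0,"wx":0,"wy":0,"wz":0.122},{"hand":-1,"dx":2.3,"dy":2.7,"dz":0,"wx":0,"wy":0,"wz":0.122},{"hand":-1,"dx":2.3,"dy":2.7,"dz":0,"wx":0,"wy":0,"wz":0.122}]'
python3 -m handwheel '[{"hand":-1,"dx":0,"dy":0,"dz":0,"wx":0,"wy":0,"wz":0},{"hand":-1,"dx":0,"dy":0,"dz":0,"wx":0,"wy":0,"wz":0}]'
python3 - <<'E'
from h import *
p,d,c=cap('wrist','wrist1.png'); np.savez('wrist1.npz',p=p,d=d,c=c)
print(bot.read_state()['position'],bot.read_state()['joint_positions'])
E
```

```text
time_s: 2.15
position: [0.57, -0.053, 0.2223]
tcp_rot: [[-0.897, 0.443, -0.001], [0.443, 0.897, 0.0], [0.001, -0.0, -1.0]]
force: [0.1, -1.2, 0.7]
opening: 0.009
time_s: 2.35
position: [0.5691, -0.0536, 0.2221]
tcp_rot: [[-0.895, 0.446, -0.001], [0.446, 0.895, -0.0], [0.001, -0.001, -1.0]]
force: [-0.5, -0.1, -0.8]
opening: 0.003
[ 0.56866557 -0.05429074  0.22209268] [-1.66420581e+01  2.61380719e+01  8.99096594e+01 -3.24453107e-02
  6.40370306e+01 -8.00392708e+01]
```

View pics/wrist1.png

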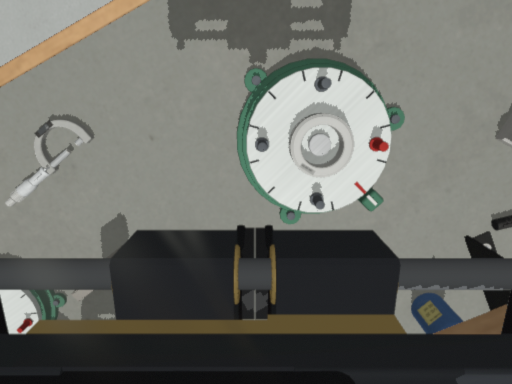

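The wrist view shows the dial with pin 2 at (262,145), the red pin at (377,145), pin 1 at (323,83), pin 3 at (318,200) and the ring at (320,144). The shut fingers are at the bottom, at u≈255. Next I'll triangulate the pins against the top view.

```bash
python3 - <<'E'
from h import *
zt=np.load('top0.npz',allow_pickle=True);ct=zt['c'].item()
zw=np.load('wrist1.npz',allow_pickle=True);p,d,c=zw['p'],zw['d'],zw['c'].item()
cv2.imwrite('pics/cropw.png',cv2.resize(p[50:230,225:415,::-1],None,fx=3,fy=3,interpolation=cv2.INTER_CUBIC))
hsv=cv2.cvtColor(p,cv2.COLOR_RGB2HSV)
w=cv2.inRange(hsv,(0,0,150),(180,60,255)); w[:, :225]=0; w[230:]=0; w[:,420:]=0
cs=max(cv2.findContours(w,cv2.RETR_EXTERNAL,cv2.CHAIN_APPROX_NONE)[0],key=cv2.contourArea)
el=cv2.fitEllipse(cv2.convexHull(cs)); print('disc',el,onz(c,*el[0],.0415), np.mean(el[1])/c['fx']*np.median(d[cs[:,0,1],cs[:,0,0]]))
print('disc z',dep(c,283,120,d),dep(c,345,170,d))
dk=cv2.inRange(hsv,(0,0,0),(180,255,90))
for nm,(u,v) in dict(p2=(262,145),p1=(323,83),p3=(318,200),red=(383,146)).items():
    print(nm,dep(c,u,v,d))
def tri(a,b):
    o1,d1=ray(ct,*a);o2,d2=ray(c,*b)
    A=np.c_[d1,-d2]; s=np.linalg.lstsq(A,o2-o1,rcond=None)[0]; q1=o1+s[0]*d1;q2=o2+s[1]*d2
    return (q1+q2)/2, np.linalg.norm(q1-q2)
for a,b in (((249.7,201.3),(260,145)),((220.8,210.5),(324,81))): print(tri(a,b))
E
```

```text
disc ((318.5557556152344, 139.90896606445312), (141.77615356445312, 148.7665252685547), 41.80896759033203) [0.56585354 0.01954661 0.0415    ] 0.14836563272402598
disc z [ 0.53168982 -0.00441235  0.04196056] [0.60677789 0.03170072 0.04142462]
p2 [ 0.54202683 -0.03347498  0.06454795]
p1 [0.51628301 0.04057714 0.06684323]
p3 [ 0.61595679 -0.00767817  0.064716  ]
red [0.59436677 0.06931136 0.06501707]
(array([ 0.54269205, -0.03508789,  0.05458495]), np.float64(0.0012374500264368256))
(array([0.51606675, 0.04152135, 0.06772123]), np.float64(0.0021049749899395205))
```

View pics/cropw.png

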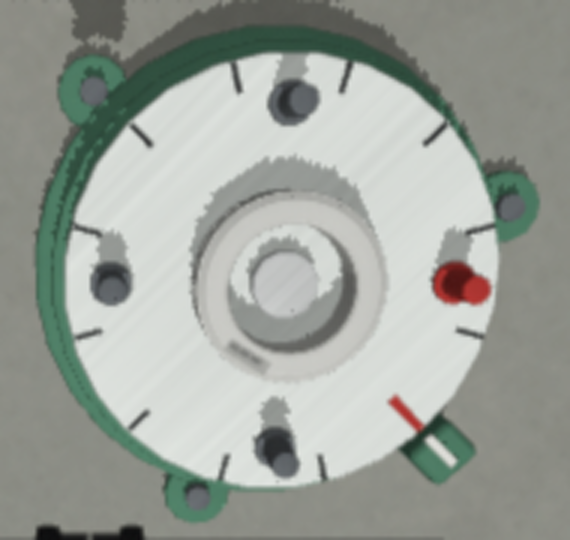

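Triangulation and depth agree: the centre is at about (0.567, 0.0175), the disc top at 0.0415–0.042 and the pin tops at 0.065. The pin lies 33 mm ahead of the TCP, leaving a gap of about 18 mm. I'll lower to z≈0.052 behind pin 2.

```bash
python3 -m handwheel '[{"hand":-1,"dx":0,"dy":0,"dz":-3,"wx":0,"wy":0,"wz":0},{"hand":-1,"dx":0,"dy":0,"dz":-3,"wx":0,"wy":0,"wz":0},{"hand":-1,"dx":0,"dy":0,"dz":-3,"wx":0,"wy":0,"wz":0},{"hand":-1,"dx":0,"dy":0,"dz":-3,"wx":0,"wy":0,"wz":0},{"hand":-1,"dx":0,"dy":0,"dz":-2,"wx":0,"wy":0,"wz":0},{"hand":-1,"dx":0,"dy":0,"dz":-1,"wx":0,"wy":0,"wz":0},{"hand":-1,"dx":0,"dy":0,"dz":-1,"wx":0,"wy":0,"wz":0},{"hand":-1,"dx":0,"dy":0,"dz":-1,"wx":0,"wy":0,"wz":0},{"hand":-1,"dx":0,"dy":0,"dz":0,"wx":0,"wy":0,"wz":0},{"hand":-1,"dx":0,"dy":0,"dz":0,"wx":0,"wy":0,"wz":0}]'
python3 - <<'E'
from h import *
p,d,c=cap('wrist','wrist2.png')
s=bot.read_state();print(s['position'],s['force'])
E
```

```text
time_s: 3.4
position: [0.5697, -0.0545, 0.053]
tcp_rot: [[-0.894, 0.447, 0.001], [0.447, 0.894, -0.0], [-0.001, 0.0, -1.0]]
force: [-0.1, -0.1, 0.2]
opening: 0.007
[ 0.56989046 -0.05444158  0.05318554] [ 0.47821236 -0.50174905  0.31951496]
```

View pics/wrist2.png

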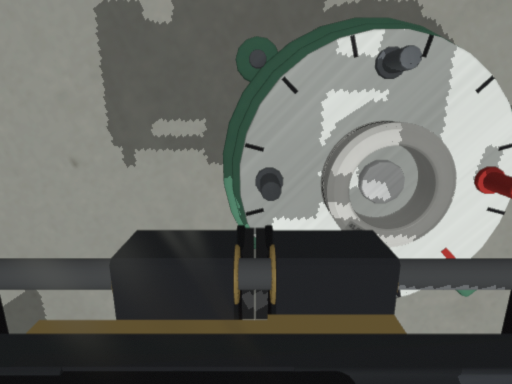

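Pin 2 is just ahead of the fingers at (270,185) and nothing has moved. I'll close the gap.

```bash
python3 -m handwheel '[{"hand":-1,"dx":-0.4,"dy":0.2,"dz":0,"wx":0,"wy":0,"wz":0},{"hand":-1,"dx":-0.5,"dy":0.25,"dz":0,"wx":0,"wy":0,"wz":0},{"hand":-1,"dx":-0.3,"dy":0.15,"dz":0,"wx":0,"wy":0,"wz":0},{"hand":-1,"dx":-0.1,"dy":0.05,"dz":0,"wx":0,"wy":0,"wz":0},{"hand":-1,"dx":0,"dy":0,"dz":0,"wx":0,"wy":0,"wz":0}]'
for i in 1 ; do python3 -m handwheel '[{"hand":-1,"dx":-0.2,"dy":0.1,"dz":0,"wx":0,"wy":0,"wz":0},{"hand":-1,"dx":0,"dy":0,"dz":0,"wx":0,"wy":0,"wz":0}]'; done
python3 - <<'E'
from h import *
p,d,c=cap('wrist','wrist3.png')
s=bot.read_state();print(s['position'],s['force'])
E
```

```text
time_s: 3.95
position: [0.5561, -0.0476, 0.0527]
tcp_rot: [[-0.894, 0.447, -0.0], [0.447, 0.894, -0.0], [0.0, -0.0, -1.0]]
force: [0.6, 0.2, -0.3]
opening: 0.007
time_s: 4.15
position: [0.5553, -0.0472, 0.0528]
tcp_rot: [[-0.894, 0.447, 0.002], [0.447, 0.894, -0.001], [-0.002, 0.0, -1.0]]
force: [0.4, -1.3, -1.0]
opening: 0.004
[ 0.5552567  -0.04717077  0.05272309] [ 2.48686108 -0.46376058 -0.34184298]
```

View pics/wrist3.png

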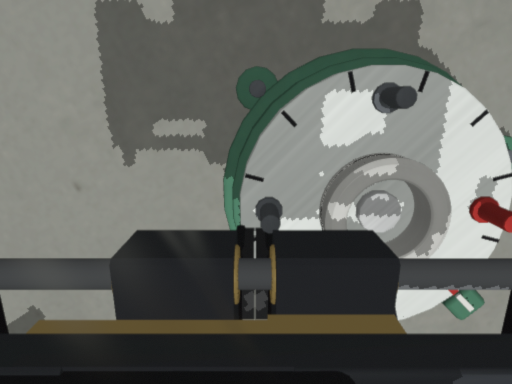

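```bash
cat > arc.py <<'E'
import sys
from h import *
def plan(step,n,C=np.array([.567,.0175])):
    s=bot.read_state();P=np.array(s['position'])[:2];x=np.array(s['tcp_rot'])[:,0]
    yaw=np.degrees(np.arctan2(x[1],x[0])); r=P-C; print('yaw',yaw,'r',np.hypot(*r),'az',np.degrees(np.arctan2(r[1],r[0]))%360,'z',s['position'][2],'F',np.round(s['force'],1),'t',s['time_s'])
    a=np.radians(step); prev=P; az0=np.arctan2(r[1],r[0]); R=.0658
    for i in range(1,n+1):
        q=C+R*np.array([np.cos(az0-i*a),np.sin(az0-i*a)]); dd=(q-prev)*100; prev=q; print('%.2f %.2f %.4f'%(dd[0],dd[1],-a))
plan(float(sys.argv[1]),int(sys.argv[2]))
E
python3 arc.py 2.5 44
```

```text
yaw 153.42416425475324 r 0.0657283288804902 az 259.70803590234647 z 0.05272308725536698 F [ 2.5 -0.5 -0.3] t 4.2
-0.28 0.05 -0.0436
-0.28 0.07 -0.0436
-0.28 0.08 -0.0436
-0.27 0.09 -0.0436
-0.27 0.11 -0.0436
-0.26 0.12 -0.0436
-0.26 0.13 -0.0436
-0.25 0.14 -0.0436
-0.24 0.15 -0.0436
-0.24 0.16 -0.0436
-0.23 0.17 -0.0436
-0.22 0.18 -0.0436
-0.21 0.19 -0.0436
-0.21 0.20 -0.0436
-0.20 0.21 -0.0436
-0.19 0.22 -0.0436
-0.18 0.22 -0.0436
-0.17 0.23 -0.0436
-0.16 0.24 -0.0436
-0.15 0.25 -0.0436
-0.14 0.25 -0.0436
-0.13 0.26 -0.0436
-0.11 0.26 -0.0436
-0.10 0.27 -0.0436
-0.09 0.27 -0.0436
-0.08 0.28 -0.0436
-0.07 0.28 -0.0436
-0.05 0.28 -0.0436
-0.04 0.28 -0.0436
-0.03 0.29 -0.0436
-0.02 0.29 -0.0436
-0.00 0.29 -0.0436
0.01 0.29 -0.0436
0.02 0.29 -0.0436
0.03 0.29 -0.0436
0.05 0.28 -0.0436
0.06 0.28 -0.0436
0.07 0.28 -0.0436
0.08 0.28 -0.0436
0.09 0.27 -0.0436
0.11 0.27 -0.0436
0.12 0.26 -0.0436
0.13 0.26 -0.0436
0.14 0.25 -0.0436
```

```bash
python3 -m handwheel '[{"hand":-1,"dx":-0.28,"dy":0.05,"dz":0,"wx":0,"wy":0,"wz":-0.0436},{"hand":-1,"dx":-0.28,"dy":0.07,"dz":0,"wx":0,"wy":0,"wz":-0.0436},{"hand":-1,"dx":-0.28,"dy":0.08,"dz":0,"wx":0,"wy":0,"wz":-0.0436},{"hand":-1,"dx":-0.27,"dy":0.09,"dz":0,"wx":0,"wy":0,"wz":-0.0436}]'
python3 -m handwheel '[{"hand":-1,"dx":-0.27,"dy":0.11,"dz":0,"wx":0,"wy":0,"wz":-0.0436},{"hand":-1,"dx":-0.26,"dy":0.12,"dz":0,"wx":0,"wy":0,"wz":-0.0436},{"hand":-1,"dx":-0.26,"dy":0.13,"dz":0,"wx":0,"wy":0,"wz":-0.0436},{"hand":-1,"dx":-0.25,"dy":0.14,"dz":0,"wx":0,"wy":0,"wz":-0.0436}]'
python3 - <<'E'
from h import *
cap('wrist','wrist4.png');cap('top','top4.png')
E
python3 arc.py 2.5 10
```

```text
time_s: 4.6
position: [0.5454, -0.0445, 0.0528]
tcp_rot: [[-0.802, 0.598, 0.004], [0.598, 0.802, -0.001], [-0.004, 0.002, -1.0]]
force: [3.1, 0.9, -1.2]
opening: 0.006
time_s: 5.0
position: [0.5324, -0.0388, 0.0525]
tcp_rot: [[-0.686, 0.727, -0.001], [0.727, 0.686, 0.0], [0.001, -0.0, -1.0]]
force: [0.5, -0.7, -0.6]
opening: 0.0
yaw 133.45110181409848 r 0.06607469080504648 az 238.0042219318045 z 0.05239864756201984 F [ 0.  -0.2  0.2] t 5.1
-0.23 0.18 -0.0436
-0.23 0.17 -0.0436
-0.23 0.18 -0.0436
-0.22 0.19 -0.0436
-0.21 0.20 -0.0436
-0.20 0.21 -0.0436
-0.19 0.21 -0.0436
-0.18 0.22 -0.0436
-0.17 0.23 -0.0436
-0.16 0.24 -0.0436
```

View pics/wrist4.png

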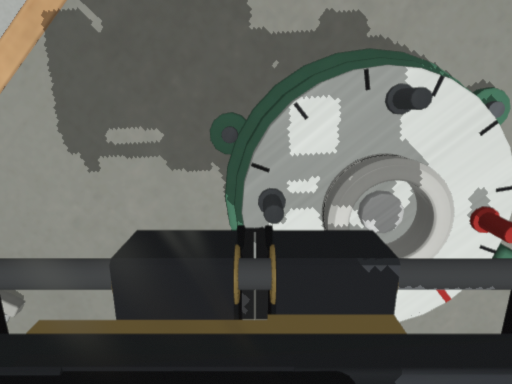

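```bash
cat > ang.py <<'E'
import sys
from h import *
# dial angle from pins' tops: red pin + red mark in given camera
def reds(n,f=None):
    p,d,c=cap(n,f); hsv=cv2.cvtColor(p,cv2.COLOR_RGB2HSV)
    rd=cv2.inRange(hsv,(0,120,70),(8,255,255))|cv2.inRange(hsv,(172,120,70),(180,255,255))
    k,l,st,ce=cv2.connectedComponentsWithStats(rd)
    for i in range(1,k):
        q=onz(c,*ce[i],.0415); e=q[:2]-[.567,.0175]
        if np.hypot(*e)<.1: print(n,'red',np.round(ce[i],1),st[i][4],'r',round(np.hypot(*e),4),'az',round(np.degrees(np.arctan2(e[1],e[0])),1),'cw from 63.7: pin',round(63.7-np.degrees(np.arctan2(e[1],e[0])),1))
reds(sys.argv[1],sys.argv[2])
E
python3 ang.py wrist a1.png; python3 ang.py top a1t.png
python3 - <<'E'
import cv2
p=cv2.imread('pics/a1t.png'); cv2.imwrite('pics/a1tc.png',cv2.resize(p[145:235,185:285],None,fx=6,fy=6,interpolation=cv2.INTER_CUBIC))
E
```

```text
wrist red [490.3 233.7] 942 r 0.0686 az 30.6 cw from 63.7: pin 33.1
wrist red [433.7 298.1] 115 r 0.0694 az -10.1 cw from 63.7: pin 73.8
top red [236. 166.] 1 r 0.0731 az -9.9 cw from 63.7: pin 73.6
top red [219.  173.1] 14 r 0.0616 az 32.9 cw from 63.7: pin 30.8
```

View pics/a1tc.png

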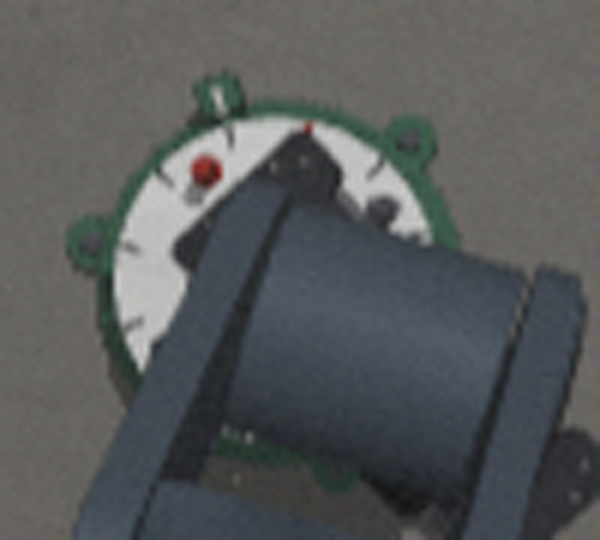

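The dial has clicked once: the red pin is 30.8° on in the top view, and a short mark now faces the pointer. On to the second stop.

```bash
python3 -m handwheel '[{"hand":-1,"dx":-0.23,"dy":0.17,"dz":0,"wx":0,"wy":0,"wz":-0.0436},{"hand":-1,"dx":-0.23,"dy":0.17,"dz":0,"wx":0,"wy":0,"wz":-0.0436},{"hand":-1,"dx":-0.23,"dy":0.18,"dz":0,"wx":0,"wy":0,"wz":-0.0436},{"hand":-1,"dx":-0.22,"dy":0.19,"dz":0,"wx":0,"wy":0,"wz":-0.0436},{"hand":-1,"dx":-0.21,"dy":0.20,"dz":0,"wx":0,"wy":0,"wz":-0.0436},{"hand":-1,"dx":-0.20,"dy":0.21,"dz":0,"wx":0,"wy":0,"wz":-0.0436},{"hand":-1,"dx":-0.19,"dy":0.21,"dz":0,"wx":0,"wy":0,"wz":-0.0436},{"hand":-1,"dx":-0.18,"dy":0.22,"dz":0,"wx":0,"wy":0,"wz":-0.0436},{"hand":-1,"dx":-0.17,"dy":0.23,"dz":0,"wx":0,"wy":0,"wz":-0.0436},{"hand":-1,"dx":-0.16,"dy":0.24,"dz":0,"wx":0,"wy":0,"wz":-0.0436}]'
python3 ang.py wrist a2.png
python3 arc.py 2.5 14
```

```text
time_s: 6.2
position: [0.5129, -0.0193, 0.0526]
tcp_rot: [[-0.316, 0.949, 0.0], [0.949, 0.316, -0.001], [-0.001, 0.0, -1.0]]
force: [-0.5, -0.7, 1.2]
opening: 0.005
wrist red [492.4 205.9] 837 r 0.0657 az 18.7 cw from 63.7: pin 45.0
yaw 108.33108264962529 r 0.06546989407829115 az 213.57930115085261 z 0.052528939331785235 F [ 0.5  0.7 -0.8] t 6.25
-0.18 0.22 -0.0436
-0.14 0.25 -0.0436
-0.13 0.26 -0.0436
-0.12 0.26 -0.0436
-0.11 0.27 -0.0436
-0.10 0.27 -0.0436
-0.09 0.27 -0.0436
-0.07 0.28 -0.0436
-0.06 0.28 -0.0436
-0.05 0.28 -0.0436
-0.04 0.28 -0.0436
-0.02 0.29 -0.0436
-0.01 0.29 -0.0436
0.00 0.29 -0.0436
```

```bash
python3 -m handwheel '[{"hand":-1,"dx":-0.16,"dy":0.24,"dz":0,"wx":0,"wy":0,"wz":-0.0436},{"hand":-1,"dx":-0.14,"dy":0.25,"dz":0,"wx":0,"wy":0,"wz":-0.0436},{"hand":-1,"dx":-0.13,"dy":0.26,"dz":0,"wx":0,"wy":0,"wz":-0.0436},{"hand":-1,"dx":-0.12,"dy":0.26,"dz":0,"wx":0,"wy":0,"wz":-0.0436}]'
python3 ang.py wrist a3.png
python3 arc.py 2.5 14
```

```text
time_s: 6.65
position: [0.5073, -0.0086, 0.0526]
tcp_rot: [[-0.147, 0.989, 0.0], [0.989, 0.147, 0.0], [0.0, 0.0, -1.0]]
force: [0.2, 0.9, -0.8]
opening: 0.0
wrist red [491.3 219.6] 881 r 0.0669 az 2.4 cw from 63.7: pin 61.3
wrist red [444.5 293.3] 55 r 0.0711 az -39.4 cw from 63.7: pin 103.1
yaw 98.37672945714328 r 0.06532882011540354 az 203.1440151115701 z 0.052514003745451024 F [-1.2  0.5 -0.1] t 6.7
-0.15 0.25 -0.0436
-0.10 0.27 -0.0436
-0.08 0.27 -0.0436
-0.07 0.28 -0.0436
-0.06 0.28 -0.0436
-0.05 0.28 -0.0436
-0.03 0.29 -0.0436
-0.02 0.29 -0.0436
-0.01 0.29 -0.0436
0.00 0.29 -0.0436
0.02 0.29 -0.0436
0.03 0.29 -0.0436
0.04 0.28 -0.0436
0.05 0.28 -0.0436
```

View pics/a3.png

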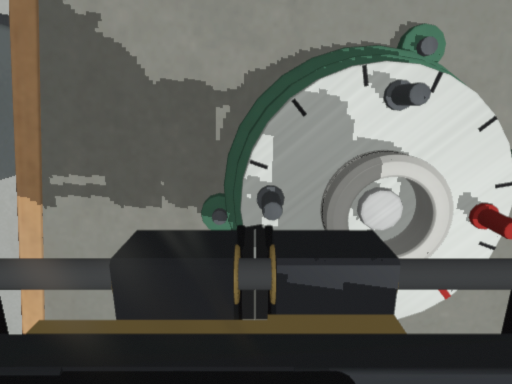

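Second click is done: the red mark is now 103−43 = 60° on, and the pin sits a few mm ahead of the finger. Now the third.

```bash
python3 -m handwheel '[{"hand":-1,"dx":-0.12,"dy":0.26,"dz":0,"wx":0,"wy":0,"wz":-0.0436},{"hand":-1,"dx":-0.10,"dy":0.27,"dz":0,"wx":0,"wy":0,"wz":-0.0436},{"hand":-1,"dx":-0.08,"dy":0.27,"dz":0,"wx":0,"wy":0,"wz":-0.0436},{"hand":-1,"dx":-0.07,"dy":0.28,"dz":0,"wx":0,"wy":0,"wz":-0.0436},{"hand":-1,"dx":-0.06,"dy":0.28,"dz":0,"wx":0,"wy":0,"wz":-0.0436},{"hand":-1,"dx":-0.05,"dy":0.28,"dz":0,"wx":0,"wy":0,"wz":-0.0436},{"hand":-1,"dx":-0.03,"dy":0.29,"dz":0,"wx":0,"wy":0,"wz":-0.0436},{"hand":-1,"dx":-0.02,"dy":0.29,"dz":0,"wx":0,"wy":0,"wz":-0.0436},{"hand":-1,"dx":-0.01,"dy":0.29,"dz":0,"wx":0,"wy":0,"wz":-0.0436},{"hand":-1,"dx":0,"dy":0.29,"dz":0,"wx":0,"wy":0,"wz":-0.0436}]'
python3 ang.py wrist a4.png
python3 arc.py 2.5 14
```

```text
time_s: 7.7
position: [0.5018, 0.0193, 0.0525]
tcp_rot: [[0.284, 0.959, -0.0], [0.959, -0.284, 0.0], [-0.0, -0.0, -1.0]]
force: [-0.1, 0.8, 0.5]
opening: 0.007
wrist red [492.6 202.4] 697 r 0.0657 az -14.0 cw from 63.7: pin 77.7
wrist red [472.  200.5] 4 r 0.0545 az -12.4 cw from 63.7: pin 76.1
wrist red [472. 204.] 1 r 0.0547 az -14.5 cw from 63.7: pin 78.2
wrist red [494. 213.] 1 r 0.0677 az -19.2 cw from 63.7: pin 82.9
wrist red [496. 214.] 1 r 0.0689 az -19.7 cw from 63.7: pin 83.4
wrist red [499.  215.3] 3 r 0.0707 az -20.2 cw from 63.7: pin 83.9
wrist red [502. 217.] 1 r 0.0726 az -20.9 cw from 63.7: pin 84.6
yaw 73.42480650116501 r 0.06520850379532 az 178.06831690314272 z 0.05254384982447152 F [-0.3 -0.3 -0.6] t 7.75
-0.04 0.29 -0.0436
0.03 0.29 -0.0436
0.04 0.28 -0.0436
0.05 0.28 -0.0436
0.07 0.28 -0.0436
0.08 0.28 -0.0436
0.09 0.27 -0.0436
0.10 0.27 -0.0436
0.11 0.26 -0.0436
0.12 0.26 -0.0436
0.14 0.25 -0.0436
0.15 0.25 -0.0436
0.16 0.24 -0.0436
0.17 0.23 -0.0436
```

```bash
python3 -m handwheel '[{"hand":-1,"dx":-0.01,"dy":0.29,"dz":0,"wx":0,"wy":0,"wz":-0.0436},{"hand":-1,"dx":0.02,"dy":0.29,"dz":0,"wx":0,"wy":0,"wz":-0.0436},{"hand":-1,"dx":0.04,"dy":0.28,"dz":0,"wx":0,"wy":0,"wz":-0.0436}]'
python3 ang.py wrist a5.png
python3 arc.py 2.5 14
```

```text
time_s: 8.05
position: [0.5025, 0.028, 0.0525]
tcp_rot: [[0.406, 0.914, 0.0], [0.914, -0.406, 0.0], [0.0, 0.0, -1.0]]
force: [0.2, 0.2, -0.2]
opening: 0.004
wrist red [491.7 211.8] 752 r 0.0662 az -26.2 cw from 63.7: pin 89.9
wrist red [470.  209.5] 2 r 0.0541 az -25.2 cw from 63.7: pin 88.9
wrist red [490. 221.] 1 r 0.0667 az -30.7 cw from 63.7: pin 94.4
wrist red [492. 222.] 1 r 0.068 az -31.1 cw from 63.7: pin 94.8
wrist red [494. 223.] 1 r 0.0692 az -31.5 cw from 63.7: pin 95.2
wrist red [496. 224.] 1 r 0.0705 az -31.8 cw from 63.7: pin 95.5
wrist red [498. 225.] 1 r 0.0718 az -32.1 cw from 63.7: pin 95.8
wrist red [500. 226.] 1 r 0.0731 az -32.4 cw from 63.7: pin 96.1
wrist red [450. 291.] 21 r 0.0722 az -69.2 cw from 63.7: pin 132.9
yaw 65.95559947184121 r 0.06534182953397216 az 170.51650123075433 z 0.05258414201707538 F [-0.1 -0.1  0.9] t 8.1
0.01 0.29 -0.0436
0.07 0.28 -0.0436
0.08 0.28 -0.0436
0.09 0.27 -0.0436
0.10 0.27 -0.0436
0.11 0.26 -0.0436
0.12 0.26 -0.0436
0.14 0.25 -0.0436
0.15 0.25 -0.0436
0.16 0.24 -0.0436
0.17 0.23 -0.0436
0.18 0.23 -0.0436
0.19 0.22 -0.0436
0.20 0.21 -0.0436
```

View pics/a5.png

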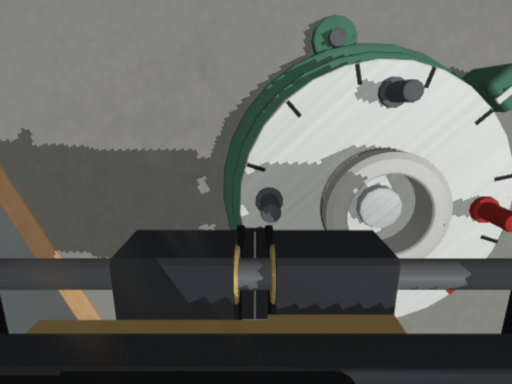

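Third click is done: the mark is 89–90° on. For the fourth I'll move 7 rows, then make small steps with checks.

```bash
python3 -m handwheel '[{"hand":-1,"dx":0.03,"dy":0.29,"dz":0,"wx":0,"wy":0,"wz":-0.0436},{"hand":-1,"dx":0.06,"dy":0.28,"dz":0,"wx":0,"wy":0,"wz":-0.0436},{"hand":-1,"dx":0.08,"dy":0.28,"dz":0,"wx":0,"wy":0,"wz":-0.0436},{"hand":-1,"dx":0.09,"dy":0.27,"dz":0,"wx":0,"wy":0,"wz":-0.0436},{"hand":-1,"dx":0.10,"dy":0.27,"dz":0,"wx":0,"wy":0,"wz":-0.0436},{"hand":-1,"dx":0.11,"dy":0.26,"dz":0,"wx":0,"wy":0,"wz":-0.0436},{"hand":-1,"dx":0.12,"dy":0.26,"dz":0,"wx":0,"wy":0,"wz":-0.0436}]'
python3 ang.py wrist a6.png
python3 arc.py 1.2 6
```

```text
time_s: 8.8
position: [0.5075, 0.0466, 0.0525]
tcp_rot: [[0.662, 0.75, -0.002], [0.75, -0.662, -0.0], [-0.001, -0.001, -1.0]]
force: [-1.6, -2.1, 1.4]
opening: 0.005
wrist red [492.7 196.1] 740 r 0.0646 az -36.4 cw from 63.7: pin 100.1
wrist red [489. 200.] 1 r 0.0629 az -38.2 cw from 63.7: pin 101.9
yaw 48.491594058073524 r 0.0661632182288278 az 153.4407349515404 z 0.05252010655190234 F [-0.9 -0.6 -0.4] t 8.85
0.10 0.11 -0.0209
0.07 0.12 -0.0209
0.07 0.12 -0.0209
0.07 0.12 -0.0209
0.07 0.12 -0.0209
0.08 0.12 -0.0209
```

```bash
python3 -m handwheel '[{"hand":-1,"dx":0.08,"dy":0.12,"dz":0,"wx":0,"wy":0,"wz":-0.0209},{"hand":-1,"dx":0.07,"dy":0.12,"dz":0,"wx":0,"wy":0,"wz":-0.0209},{"hand":-1,"dx":0.07,"dy":0.12,"dz":0,"wx":0,"wy":0,"wz":-0.0209}]'
python3 ang.py wrist a7.png
python3 arc.py 1.2 6
```

```text
time_s: 9.15
position: [0.5103, 0.0508, 0.0524]
tcp_rot: [[0.709, 0.705, -0.0], [0.705, -0.709, 0.0], [-0.0, -0.0, -1.0]]
force: [-0.9, -0.3, 0.5]
opening: 0.008
wrist red [492.  199.6] 808 r 0.0653 az -41.1 cw from 63.7: pin 104.8
yaw 44.82924297145162 r 0.06532090451799173 az 149.24747398426166 z 0.05253518766858041 F [ 0.5 -0.3 -0.2] t 9.2
0.03 0.14 -0.0209
0.07 0.12 -0.0209
0.08 0.11 -0.0209
0.08 0.11 -0.0209
0.08 0.11 -0.0209
0.08 0.11 -0.0209
```

```bash
python3 -m handwheel '[{"hand":-1,"dx":0,"dy":0,"dz":0,"wx":0,"wy":0,"wz":0},{"hand":-1,"dx":0,"dy":0,"dz":0,"wx":0,"wy":0,"wz":0}]'
python3 ang.py wrist a8.png
```

```text
time_s: 9.4
position: [0.5109, 0.0507, 0.0526]
tcp_rot: [[0.708, 0.706, 0.001], [0.706, -0.708, -0.0], [0.001, 0.001, -1.0]]
force: [1.0, -0.4, -0.2]
opening: 0.006
wrist red [491.3 202. ] 847 r 0.0653 az -42.4 cw from 63.7: pin 106.1
```

View pics/a8.png

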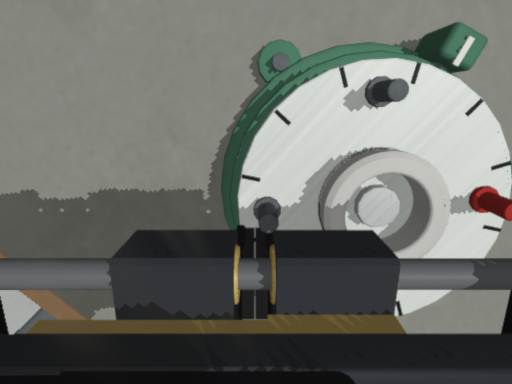

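The pointer at (460,50) sits about midway between marks, so the dial is at roughly 105°. I'll nudge on a little.

```bash
python3 -m handwheel '[{"hand":-1,"dx":0.06,"dy":0.12,"dz":0,"wx":0,"wy":0,"wz":-0.0209},{"hand":-1,"dx":0.08,"dy":0.11,"dz":0,"wx":0,"wy":0,"wz":-0.0209},{"hand":-1,"dx":0,"dy":0,"dz":0,"wx":0,"wy":0,"wz":0},{"hand":-1,"dx":0,"dy":0,"dz":0,"wx":0,"wy":0,"wz":0}]'
python3 ang.py wrist a9.png
```

```text
time_s: 9.85
position: [0.5118, 0.053, 0.0526]
tcp_rot: [[0.737, 0.676, 0.0], [0.676, -0.737, -0.0], [0.0, 0.0, -1.0]]
force: [0.4, -0.6, 0.1]
opening: 0.002
wrist red [488.9 224.4] 962 r 0.0667 az -56.2 cw from 63.7: pin 119.9
wrist red [434.9 294.2] 65 r 0.0683 az -99.2 cw from 63.7: pin 162.9
```

View pics/a9.png

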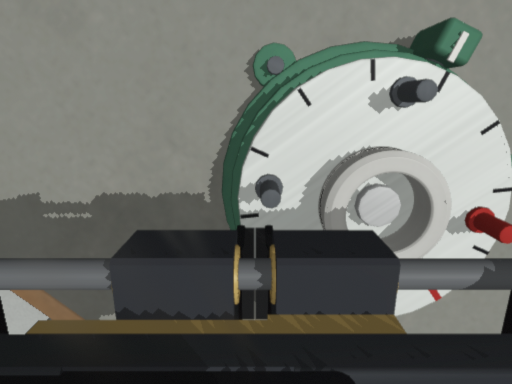

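The fourth click is home: the mark at (443,80) faces the pointer line at (458,47), and the reading is about 120°. Pin 2, at (270,190), has gone ahead of the finger. I'll back off and lift clear.

```bash
python3 -m handwheel '[{"hand":-1,"dx":-0.3,"dy":-0.27,"dz":0,"wx":0,"wy":0,"wz":0},{"hand":-1,"dx":-0.3,"dy":-0.27,"dz":0,"wx":0,"wy":0,"wz":0},{"hand":-1,"dx":0,"dy":0,"dz":1,"wx":0,"wy":0,"wz":0},{"hand":-1,"dx":0,"dy":0,"dz":2,"wx":0,"wy":0,"wz":0},{"hand":-1,"dx":0,"dy":0,"dz":3,"wx":0,"wy":0,"wz":0},{"hand":-1,"dx":0,"dy":0,"dz":3,"wx":0,"wy":0,"wz":0},{"hand":-1,"dx":0,"dy":0,"dz":3,"wx":0,"wy":0,"wz":0},{"hand":-1,"dx":0,"dy":0,"dz":3,"wx":0,"wy":0,"wz":0},{"hand":-1,"dx":0,"dy":0,"dz":3,"wx":0,"wy":0,"wz":0},{"hand":-1,"dx":0,"dy":0,"dz":2,"wx":0,"wy":0,"wz":0}]'
python3 -m handwheel '[{"hand":-1,"dx":0,"dy":-3,"dz":0,"wx":0,"wy":0,"wz":0},{"hand":-1,"dx":0,"dy":-4,"dz":0,"wx":0,"wy":0,"wz":0},{"hand":-1,"dx":0,"dy":-4,"dz":0,"wx":0,"wy":0,"wz":0},{"hand":-1,"dx":0,"dy":-4,"dz":0,"wx":0,"wy":0,"wz":0},{"hand":-1,"dx":0,"dy":-4,"dz":0,"wx":0,"wy":0,"wz":0},{"hand":-1,"dx":0,"dy":-4,"dz":0,"wx":0,"wy":0,"wz":0},{"hand":-1,"dx":0,"dy":-4,"dz":0,"wx":0,"wy":0,"wz":0},{"hand":-1,"dx":0,"dy":-3,"dz":0,"wx":0,"wy":0,"wz":0},{"hand":-1,"dx":0,"dy":0,"dz":0,"wx":0,"wy":0,"wz":0},{"hand":-1,"dx":0,"dy":0,"dz":0,"wx":0,"wy":0,"wz":0}]'
python3 ang.py top z1.png
python3 - <<'E'
import cv2
p=cv2.imread('pics/z1.png'); cv2.imwrite('pics/z1c.png',cv2.resize(p[145:235,185:285],None,fx=6,fy=6,interpolation=cv2.INTER_CUBIC))
E
```

```text
time_s: 10.9
position: [0.5062, 0.0475, 0.2556]
tcp_rot: [[0.737, 0.676, 0.004], [0.676, -0.737, -0.0], [0.002, 0.003, -1.0]]
force: [0.3, 0.3, -0.3]
opening: 0.009
time_s: 11.9
position: [0.5052, -0.2525, 0.2528]
tcp_rot: [[0.738, 0.675, -0.0], [0.675, -0.738, 0.001], [0.0, -0.001, -1.0]]
force: [0.3, 0.3, 1.4]
opening: 0.005
top red [248.5 179.5] 12 r 0.0593 az -53.0 cw from 63.7: pin 116.7
top red [253. 196.] 1 r 0.0611 az -98.5 cw from 63.7: pin 162.2
```

View pics/z1c.png

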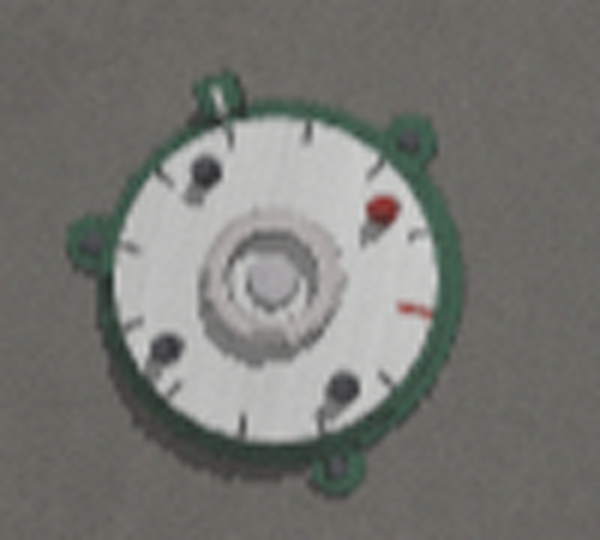

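View pics/z1.png

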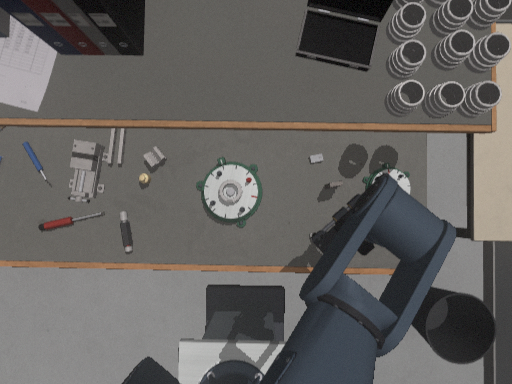

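The red mark at crop (415,310) is now exactly four marks clockwise of the pointer. A mark faces the pointer line, the ring is seated in the middle, and the bystanders that are in view have not moved.

```bash
python3 -c "
from rig import hand_in; print(hand_in())"
```

```text
the job is handed in; nothing more can be done
None
```

I turned the larger dial, the one carrying the ring gauge, exactly four stops clockwise (120°) and handed the job in at about 12 s. I pushed dark pin 2 round in a slow arc with the shut fingertips, taking small steps for the last click. Then I backed the fingers off and lifted them clear.

**Last checks**
- **Position:** the final top view shows the red mark four marks clockwise of the pointer, with another mark lined up on the pointer. It looks clicked home.
- **Angle readings:** the wrist camera gave 119.9° on the red pin and about 119° on the red mark. The top view gave 116.7° on the red pin, compared at deck height, where the pin's height throws the reading off by about 3°, and about 119° on a single-pixel reading of the red mark. I counted the marks to settle it.
- **Forces:** the readings I took during the push were about 3 N or less.
- **Surroundings:** the ring gauge is still seated on its stub, and the bystanders visible in the top view had not moved. In that picture the arm hid the micrometer and part of the smaller dial, so I could not check those two. The arm only passed over them at about 0.25 m.

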